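# Set out a gift display on a florist's board

## Task

Set out the display board: stand the log slice on the board midway between the hatbox and the planter, in line with them, and put the red candle tin centred on top of the slice. Stand the amber bottle straight in front of the planter (on the robot's side of it) with about 30 mm clear between them, and stand the natural twine spool straight to the left of the bottle, in one row with it, again about 30 mm clear; left and front are as the robot sees them, taken square to the board. All stand upright; leave the hatbox, the planter, the green spool, the blue tin and the black-lidded jar where they are.

Things in the scene. Friction and masses are not known exactly. Their poses are not given: they have to be found in the camera images.
- display_board: Dark wooden display board, fixed to the counter: 220 (x) by 420 (y), 10 mm thick, so its surface is 10 mm above the counter. Origin at the centre of its underside. Its x axis points away from the robot to the back edge, which carries a brass strip 8 mm wide standing 14 mm above the board; its y axis points along the board to the robot's left. It stands up to 12 degrees askew to the robot.
- hatbox: Round kraft-brown gift box with a cream ribbon cross on its lid, 80 mm in diameter, 60 mm high, loose, 600 g, standing on one half of the board, 50 mm behind the board's middle line (away from the robot). Stays there. Origin at the centre of its underside; axes parallel to the board's.
- planter: White ceramic planter with a low cushion of pink, cream, wine and green dried flowers, 76 mm in diameter at its rim (64 at the foot), 66 mm high with the flowers, loose, 800 g, standing on the other half of the board, level with the hatbox, their centres 190 mm apart. Either may be the left one. Stays there. Origin at the centre of its underside; axes parallel to the board's.
- log_slice: Log slice: a wooden disc with dark brown bark side and pale ringed top, 58 mm in diameter, 26 mm high, about 60 g. Origin at the centre of its underside, z up its own axis. Round, so its yaw means nothing. 
- red_tin: Red candle tin with a paper band and a small brass dot on its flat red lid, 50 mm in diameter, 38 mm high, about 130 g. Origin at the centre of its underside, z up its own axis. Round, so its yaw means nothing. 
- amber_bottle: Small amber glass bottle with a narrow neck and white cap, paper label, body 42 mm in diameter, 72 mm high in all; straight-sided from 5 to 38 mm above its foot, about 110 g. Origin at the centre of its underside, z up its own axis. Round, so its yaw means nothing. 
- jute_spool: Upright spool of natural brown (jute) twine with a small pale wooden hub on top, 46 mm in diameter, 56 mm high (to touch a plain cylinder), about 80 g. Origin at the centre of its underside, z up its own axis. Round, so its yaw means nothing. 
- green_spool: Look-alike that stays where it is: the same spool with dark green twine, 46 mm in diameter, 56 mm high, loose. Origin at the centre of its underside.
- blue_tin: Look-alike that stays where it is: the same candle tin in blue, 50 mm in diameter, 38 mm high, loose. Origin at the centre of its underside.
- dark_jar: Look-alike that stays where it is: a squat amber jar with a broad black lid, 52 mm in diameter, 56 mm high, loose. Origin at the centre of its underside.
Not all that is in view belongs to the job. Of the things that look like the red_tin, take the one that is farthest from the robot's base at the start.

How it is judged:
By the outcome, as a careful person would: the job done as asked, in the order asked, and still so for the second after the job is handed in, with the robot touching nothing.
It also fails if it takes over 128 s, if anything falls off the work surface, if the arm or the gripper's body presses on something with over 40 N, if the wrist force passes 120 N, or if a joint passes its speed limit or range.

## Robot

A 7-joint arm with a two-finger parallel gripper is mounted at the origin on the work surface. World frame = base frame: x ahead of the robot, y to its left, z up, the work surface at z = 0. Lengths are in m, angles in rad, forces in N, time in s.
With the tool pointing down it reaches from about 0.425 to 1.025 m from the base axis. Payload 3.6 kg.
Tool frame: the origin (TCP) lies on the centre line of the jaws, within the pads' length; the fingertips stand 14 mm ahead of it and the grasp point (between the pads) lies 5 mm behind it; z points along the fingers, y is the direction in which the jaws open and shut (so a half turn about z gives the same grasp; the last joint's range is limited). The gripper opens to 85 mm and grips with 20 to 120 N. Pads are 22 mm wide; open, the fingers measure 114 mm over their backs; the gripper's body (76 mm by 85 mm) begins 54 mm behind the grasp point. The pads swing forward as they close: fully open they stand 13 mm farther back than shut.
Start: joints at [-1.254, 0.591, 0.048, 1.609, -0.033, 0.943, -0.034], TCP at [0.289, 0.665, 0.245] pointing down, gripper open.
Joint ranges: [-2.69, 2.69], [-0.47, 2.24], [-1.27, 1.36], [0.19, 2.51], [-1.53, 4.68], [0.08, 2.07], [-3.09, 3.09]. Speed limits (rad/s): [2.57, 2.57, 3.14, 3.14, 3.14, 3.14, 3.14].

## Interface

Orientations are given as a unit quaternion [w, x, y, z].
In Python, from plant import r, cams, workorder gives the robot as it stands.
- The arm moves only by the tool carry_out, never from a script. Its argument "series" is one flat list of numbers, 5 for each row, row after row: the closure in counts, from 0 (fully open) to 255 (shut), then the shift along the world's x, y, z in mm, then the turn about the world's z in rad. In form: [fingers, dx, dy, dz, spin, fingers, dx, dy, dz, spin, ...]. A call has exactly 5 rows; each row is the pose to reach, as a shift and turn from the pose measured when the call began; what a row does not reach only later rows make up. A row lasts 1/10 s, in which the tool goes at most 50 mm and 8.59 degrees, less where a joint would pass 70% of its speed; a pose out of reach is approached as far as the arm can. A call with a gripper value outside its range is refused whole. The fingers move at their own pace and stop on an object; "squeeze" is the grip in N (left out, the last holds). Time passes only in rows, so rows that repeat a pose let the fingers close, or fill a call up. It gives the time, the measured TCP pose, the force and the opening at its end, in the units of the state.
- r.state(): the state, without advancing time (a new reading comes with each control period).
- cams.camera(name): name is "side" or "top" or "wrist"; returns a dict with "pixels" (480x640x3 uint8, red, green, blue), "fov_y" (degrees; the focal length in pixels is half the picture's height over the tangent of half this angle, whatever the lens; pixels are square), "cx", "cy" (the principal point, pixels), "position" and "attitude" of the camera in the world; the wrist camera has in their place "mount" (4x4, takes a point from camera to tool coordinates, whose origin is the TCP and whose axes are the flange's). Camera axes: x right, y down, z forward; pixel columns grow to the right and rows downward; lengths in m; the calibration is good to about 2 mm. A picture is of the moment at which its call begins: read the wrist's pose just before it. There is no depth.
- workorder.job_done(): hands the job in, once; it reports no verdict.
The state is a dict: "time": time; "joints": joint angles; "qd": joint speeds; "joint_torque": joint torques, N m; "tool_pos": TCP position; "eef_rot": TCP orientation; "force": force on the tool from outside, world axes, zero at the start; "ft_torque": the same for the moment, N m; "gripper_width": finger opening in m.
Only numpy, scipy, OpenCV 4.12 (cv2) and the standard library are available. Lean on these libraries where they do the work, as an engineer would, in place of code of your own. Each camera call takes 0.05 s, during which the arm holds its last target.

## Working session

There is one attempt and no reset: what is moved stays moved. The work goes in short steps, Python scripts to look and compute and a tool call to move; the robot and the scene stay as the last step left them, time stands still between calls to the robot, and variables do not carry over. Pictures are saved under pics/ and viewed, and the job is handed in when it is done.

Besides the shell and the picture viewer there is one more tool, called after "Request:" as name(argument=value, ...) on one line, values as JSON. carry_out: Moves the arm, as the interface text tells. Its arguments: {"type":"object","properties":{"series":{"type":"array"},"squeeze":{"type":"number"}},"required":["series"]}

```bash
ls; mkdir -p pics; python3 - <<'E'
from plant import r, cams, workorder
import cv2
print(r.state())
for n in ("side","top","wrist"):
    c=cams.camera(n)
    cv2.imwrite(f"pics/{n}0.png",c["pixels"][:,:,::-1])
    print({k:v for k,v in c.items() if k!="pixels"})
E
```

```text
pics
{'time': 0.0, 'joints': array([-1.25450782,  0.59215245,  0.04832762,  1.60984875, -0.03327512,
        0.9426771 , -0.03372689]), 'qd': array([ 2.16702432e-05,  1.55430587e-04, -2.07151356e-03,  1.62023943e-03,
       -3.09782912e-04, -1.31522459e-03, -7.72865758e-05]), 'joint_torque': array([-1.25568833e-03, -5.48671854e+01,  1.54631440e+00, -1.98120779e+01,
        9.35636053e-03,  8.61597131e-03,  1.09852309e-06]), 'tool_pos': array([0.28854544, 0.66423075, 0.2441077 ]), 'eef_rot': array([-1.50198843e-04,  2.03441699e-01,  9.79086398e-01, -1.13058521e-03]), 'force': array([-0.2348801 ,  0.11083686,  0.17413233]), 'ft_torque': array([-0.04419249,  0.05674186,  0.03578279]), 'gripper_width': 0.08556331821246006}
{'fov_y': 46.21203462095012, 'cx': 313.646929795724, 'cy': 246.94611161659105, 'position': array([ 0.04417068, -0.88534579,  0.58824409]), 'attitude': array([-0.4705356 ,  0.85099799, -0.20184407,  0.11686588])}
{'fov_y': 49.208445873072606, 'cx': 308.84698633489785, 'cy': 234.60972835219025, 'position': array([ 0.26519041, -0.10138282,  1.05768365]), 'attitude': array([ 0.07188716, -0.70073385,  0.70738442, -0.05840876])}
{'fov_y': 61.33602693777282, 'cx': 321.0528195025629, 'cy': 238.97375814884788, 'mount': array([[-4.27144625e-04, -9.55679696e-01, -2.94408112e-01,
         7.45917260e-02],
       [ 9.99999907e-01, -3.91176702e-04, -1.81058032e-04,
         2.74962272e-04],
       [ 5.78678908e-05, -2.94408162e-01,  9.55679774e-01,
        -1.28472896e-01],
       [ 0.00000000e+00,  0.00000000e+00,  0.00000000e+00,
         1.00000000e+00]])}
```

View pics/side0.png

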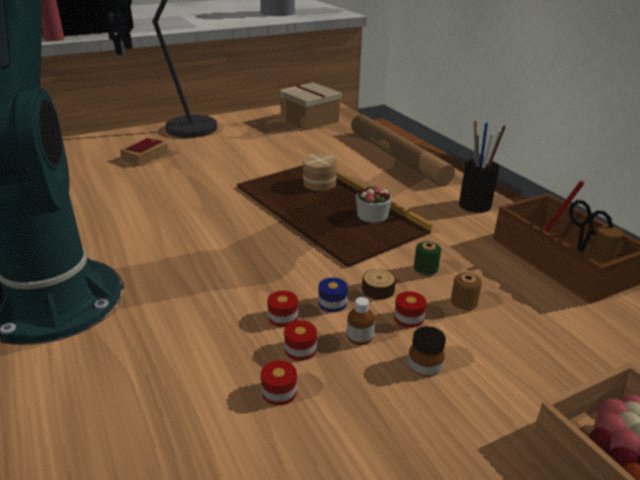

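View pics/top0.png

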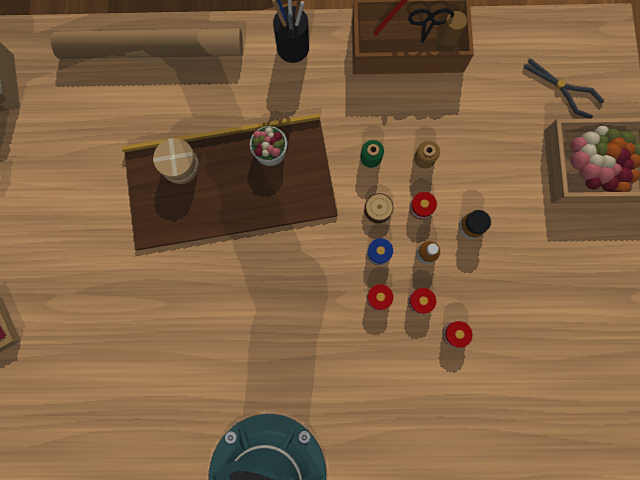

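View pics/wrist0.png

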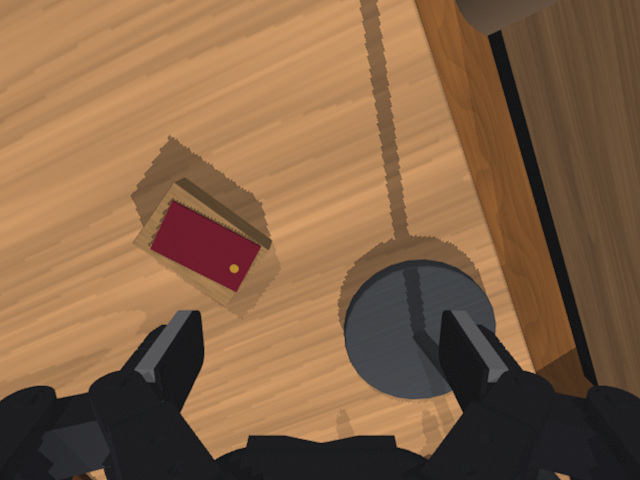

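```bash
cat > h.py <<'E'
import numpy as np, cv2
from scipy.spatial.transform import Rotation as R
from plant import r, cams, workorder
def rot(q): return R.from_quat([q[1],q[2],q[3],q[0]]).as_matrix()
def getcam(n):
    s=r.state(); c=cams.camera(n)
    f=240/np.tan(np.radians(c["fov_y"]/2))
    if n=="wrist":
        T=np.eye(4);T[:3,:3]=rot(s["eef_rot"]);T[:3,3]=s["tool_pos"]
        M=T@c["mount"]; Rc,p=M[:3,:3],M[:3,3]
    else: Rc,p=rot(c["attitude"]),np.array(c["position"])
    return dict(R=Rc,p=p,f=f,cx=c["cx"],cy=c["cy"],img=c["pixels"][:,:,::-1].copy())
def ray(c,u,v):
    d=c["R"]@np.array([(u-c["cx"])/c["f"],(v-c["cy"])/c["f"],1]); return c["p"],d/np.linalg.norm(d)
def atz(c,u,v,z):
    p,d=ray(c,u,v); return p+d*(z-p[2])/d[2]
def proj(c,P):
    q=c["R"].T@(np.asarray(P)-c["p"]); return c["cx"]+c["f"]*q[0]/q[2], c["cy"]+c["f"]*q[1]/q[2]
def tri(obs):
    A=np.zeros((3,3));b=np.zeros(3)
    for c,u,v in obs:
        p,d=ray(c,u,v);Q=np.eye(3)-np.outer(d,d);A+=Q;b+=Q@p
    X=np.linalg.solve(A,b)
    return X,[np.linalg.norm((np.eye(3)-np.outer(ray(c,u,v)[1],ray(c,u,v)[1]))@(X-c["p"])) for c,u,v in obs]
def save(c,name):
    cv2.imwrite(f"pics/{name}.png",c["img"]); np.save(f"pics/{name}.npy",c,allow_pickle=True)
def load(name): return np.load(f"pics/{name}.npy",allow_pickle=True).item()
def crop(c,name,x0,y0,x1,y1,k=3):
    im=cv2.resize(c["img"][y0:y1,x0:x1],None,fx=k,fy=k,interpolation=cv2.INTER_CUBIC)
    for x in range((x0+19)//20*20,x1,20):
        cv2.putText(im,str(x),((x-x0)*k,10),0,.35,(0,255,255),1); cv2.line(im,((x-x0)*k,12),((x-x0)*k,18),(0,255,255),1)
    for y in range((y0+19)//20*20,y1,20):
        cv2.putText(im,str(y),(0,(y-y0)*k+4),0,.35,(0,255,255),1); cv2.line(im,(24,(y-y0)*k),(30,(y-y0)*k),(0,255,255),1)
    cv2.imwrite(f"pics/{name}.png",im)
E
python3 - <<'E'
from h import *
for n in("side","top"): save(getcam(n),n+"1")
t=load("top1");s=load("side1")
crop(t,"t1a",115,105,345,265,3);crop(t,"t1b",345,130,505,360,2)
crop(s,"s1a",230,140,440,270,3);crop(s,"s1b",240,230,500,410,3)
E
```

```text
(no output)
```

View pics/t1a.png

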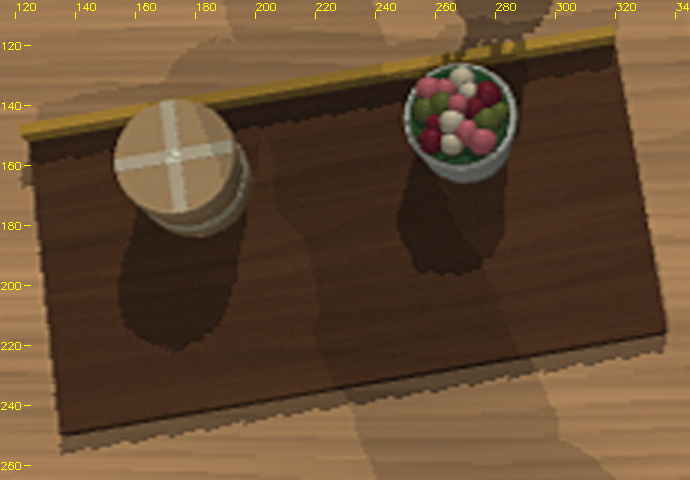

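View pics/t1b.png

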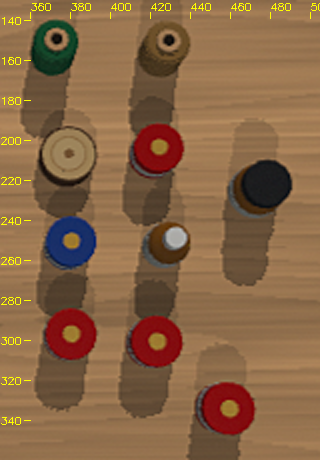

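View pics/s1a.png

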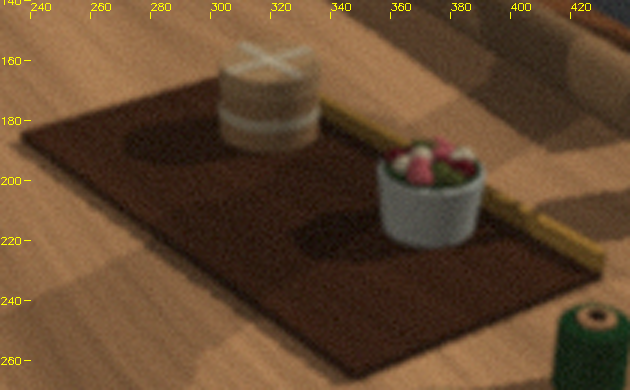

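View pics/s1b.png

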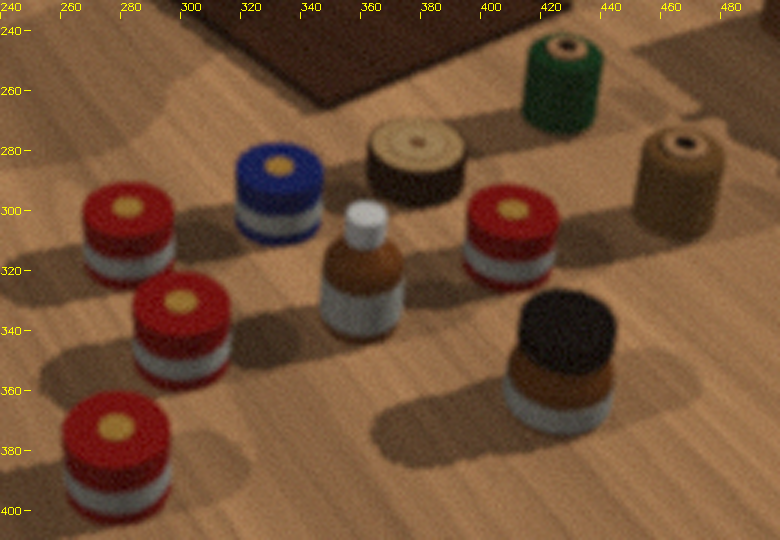

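```bash
python3 - <<'E'
from h import *
t=load("top1");s=load("side1")
D=dict(hat=((172.3,157.3),(320,160.7)),plant=((268.7,145.7),(374,195.3)),FL=((135.7,250.3),(237.3,185.7)),FR=((336.7,215.7),(346.7,265)),
green=((373.5,150),(429.3,245.3)),jute=((429.5,150),(468.7,277.7)),slice=((379.5,206.5),(379,277.7)),red=((424.5,203.5),(411,299.7)),
blue=((381,250.5),(333.3,285.3)),amber=((433,249),(362.3,301)),jar=((478.5,222),(429,336)))
for k,(a,b) in D.items():
    X,e=tri([(t,*a),(s,*b)]); print(k,X.round(4),np.round(e,4))
E
```

```text
hat [0.6108 0.1871 0.0663] [0.0009 0.0009]
plant [ 0.6367 -0.0046  0.0576] [0.0023 0.0023]
FL [0.4348 0.2732 0.0021] [0.0012 0.0012]
FR [ 0.4999 -0.1392  0.0047] [0.0009 0.0009]
green [ 0.6241 -0.2141  0.0552] [0.0009 0.0009]
jute [ 0.6218 -0.3253  0.0551] [0.0001 0.0001]
slice [ 0.5137 -0.2252  0.0257] [0.0004 0.0004]
red [ 0.5164 -0.3138  0.0373] [0.0002 0.0002]
blue [ 0.4226 -0.2241  0.0377] [0.0003 0.0003]
amber [ 0.4195 -0.3187  0.0709] [0.0004 0.0004]
jar [ 0.4744 -0.4133  0.0543] [0.0007 0.0007]
```

```bash
python3 - <<'E'
from h import *
print(rot(r.state()["eef_rot"]).round(3))
E
```

```text
[[-0.917  0.398 -0.   ]
 [ 0.398  0.917 -0.001]
 [-0.    -0.001 -1.   ]]
```

Request:
carry_out(series=[0,20,-45,10,-0.1,0,40,-90,20,-0.23,0,60,-135,30,-0.23,0,80,-180,40,-0.23,0,100,-225,50,-0.23], squeeze=40)

```text
time: 0.75
tool_pos: [0.3887, 0.4389, 0.2949]
eef_rot: [-0.0, 0.314, 0.949, -0.0]
force: [1.3, 0.8, 0.5]
gripper_width: 0.0853
```

Request:
carry_out(series=[0,20,-45,10,0,0,40,-90,20,0,0,60,-135,30,0,0,80,-180,40,0,0,100,-225,50,0])

```text
time: 1.25
tool_pos: [0.4878, 0.2149, 0.3448]
eef_rot: [0.0, 0.314, 0.949, -0.0]
force: [0.2, 0.4, -0.0]
gripper_width: 0.0851
```

Request:
carry_out(series=[0,20,-45,0,0,0,40,-90,0,0,0,50,-110,0,0,0,50,-110,0,0,0,50,-110,0,0])

```text
time: 1.75
tool_pos: [0.5376, 0.105, 0.3447]
eef_rot: [-0.0, 0.315, 0.949, 0.0]
force: [-0.3, 1.2, -0.3]
gripper_width: 0.0856
```

```bash
python3 - <<'E'
from h import *
print(r.state()); save(getcam("wrist"),"w1")
E
```

```text
{'time': 1.75, 'joints': array([-0.50354656,  0.26410268,  0.2852673 ,  1.90986188, -0.08887644,
        0.98008312,  0.75234893]), 'qd': array([-2.79885749e-02, -1.07093674e-03, -3.39521225e-02,  3.50676684e-03,
       -2.32439748e-03, -7.54715669e-05, -8.96167863e-04]), 'joint_torque': array([ 1.48702774e+00, -3.55782330e+01,  3.13105099e+00, -2.03827858e+01,
        1.31580457e-01, -1.35550776e-02,  9.46375105e-03]), 'tool_pos': array([0.53761365, 0.10502275, 0.34472847]), 'eef_rot': array([-2.42876004e-04,  3.14756393e-01,  9.49172458e-01,  3.00549377e-06]), 'force': array([-0.31911395,  1.18234437, -0.3157656 ]), 'ft_torque': array([ 0.04648437, -0.01833773, -0.00632197]), 'gripper_width': 0.08556119014346822}
```

View pics/w1.png

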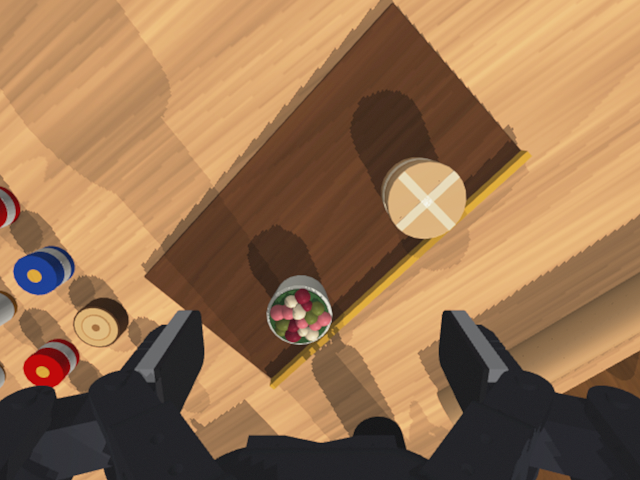

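```bash
python3 - <<'E'
from h import *
c=load("w1")
crop(c,"w1a",340,0,540,250,3);crop(c,"w1b",130,230,360,400,3)
E
```

```text
(no output)
```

View pics/w1a.png

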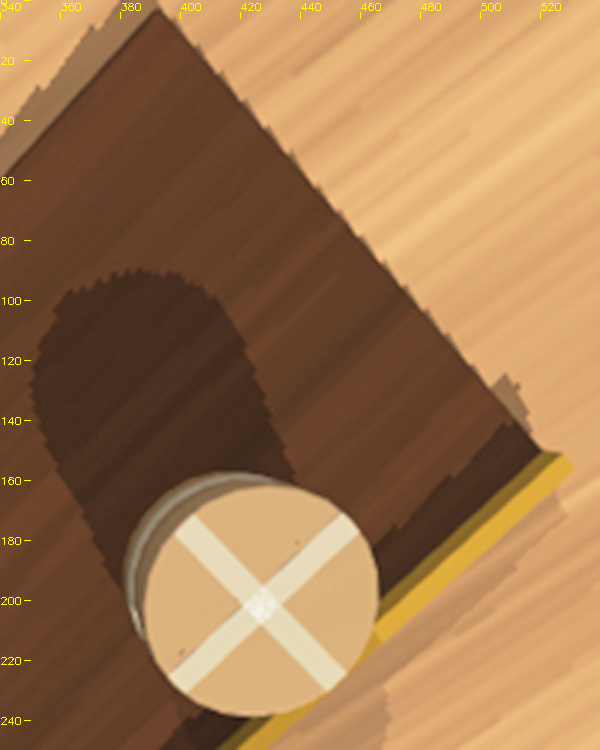

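View pics/w1b.png

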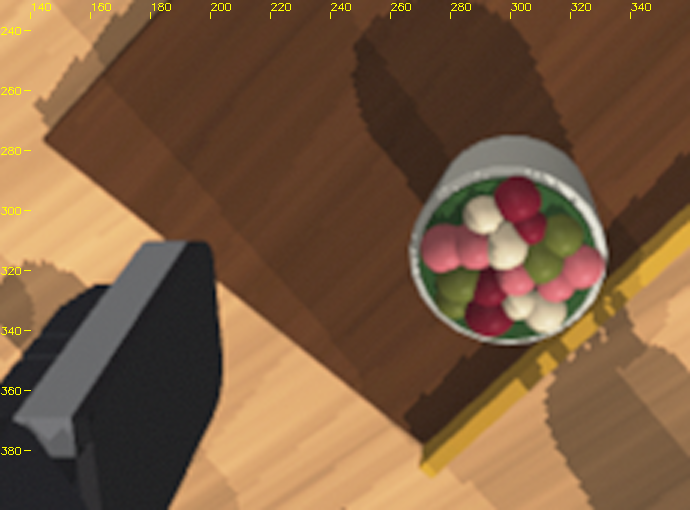

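Request:
carry_out(series=[0,-10,-45,0,0,0,-30,-90,0,0,0,-40,-120,0,0,0,-40,-120,0,0,0,-40,-120,0,0])

```text
time: 2.3
tool_pos: [0.497, -0.0122, 0.3448]
eef_rot: [-0.0, 0.313, 0.95, 0.001]
force: [0.5, 0.4, 0.3]
gripper_width: 0.0852
```

```bash
python3 - <<'E'
from h import *
save(getcam("wrist"),"w2")
E
```

```text
(no output)
```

View pics/w2.png

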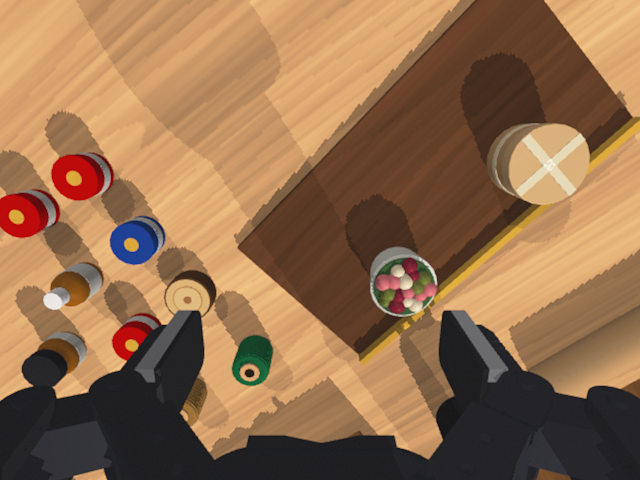

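```bash
python3 - <<'E'
from h import *
c=load("w2")
crop(c,"w2a",470,90,640,220,4);crop(c,"w2b",225,220,455,380,3);crop(c,"w2c",20,170,230,370,3)
E
```

```text
(no output)
```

View pics/w2a.png

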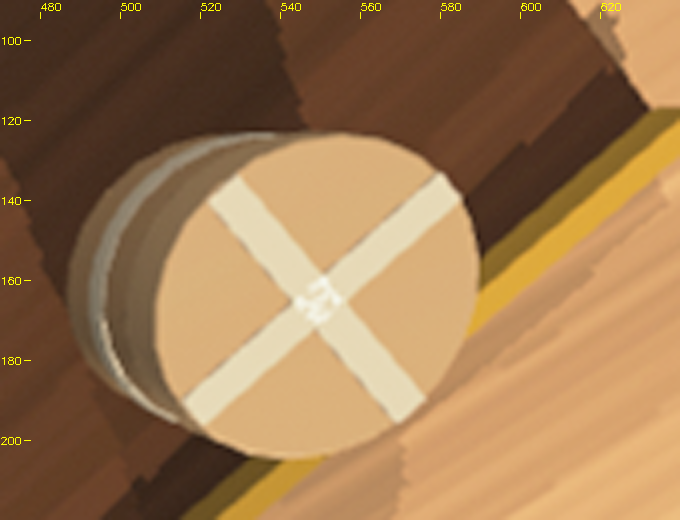

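View pics/w2b.png

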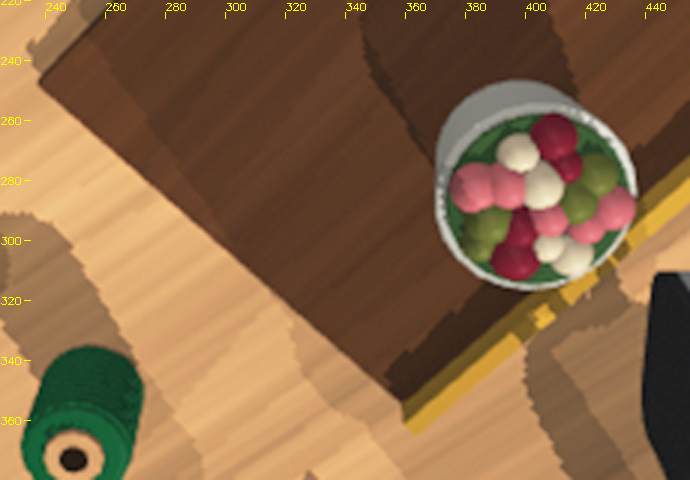

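View pics/w2c.png

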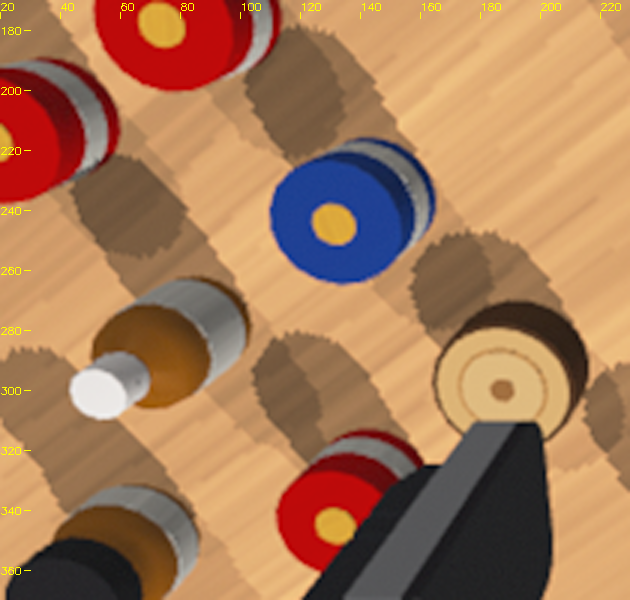

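```bash
cat > fit.py <<'E'
from h import *
from scipy.optimize import least_squares
a=load("w1");b=load("w2");t=load("top1");s=load("side1")
for n,o in dict(hat=[(a,427.3,201.3),(b,549.75,164.75)],rim=[(a,299.5,315.5),(b,403.7,285.5)],flower=[(a,299.3,311.7),(b,406,281.7)],FR=[(a,145,276),(b,238,246.7)],
  BRi=[(a,270.3,377),(b,359.7,354.3)],BLi=[(a,520.3,149.3),(b,632.7,117)]).items():
    X,e=tri(o); print(n,X.round(4),np.round(e,4))
for n,o in dict(slice=[(b,187.3,300),(t,379.5,206.5),(s,379,277.7)],red=[(b,131.7,345),(t,424.5,203.5),(s,411,299.7)]).items():
    X,e=tri(o); print(n,X.round(4),np.round(e,4)); print(atz(b,*o[0][1:],X[2]).round(4))
C=[(a,392.7,3.3,.11*-1,.21),(a,145,276,-.11,-.21),(a,270.3,377,.102,-.21),(a,520.3,149.3,.102,.21),(b,238,246.7,-.11,-.21),(b,359.7,354.3,.102,-.21),(b,632.7,117,.102,.21)]
def W(p,x,y,z):
    cs,sn=np.cos(p[2]),np.sin(p[2]); return np.array([p[0]+cs*x-sn*y,p[1]+sn*x+cs*y,z])
res=lambda p: np.ravel([np.array(proj(c,W(p,x,y,.01)))-(u,v) for c,u,v,x,y in C])
o=least_squares(res,[.576,.08,.15]); p=o.x; print("board",p,np.degrees(p[2]),o.fun.round(1))
def toB(X):
    cs,sn=np.cos(p[2]),np.sin(p[2]);d=np.array(X[:2])-p[:2]; return np.array([cs*d[0]+sn*d[1],-sn*d[0]+cs*d[1]])
hw=[atz(a,427.3,201.3,.07),atz(b,549.75,164.75,.07)]
print("hat B",[toB(x).round(4) for x in hw],hw)
for z in(.06,.065): 
    pw=[atz(a,299.5,315.5,z),atz(b,403.7,285.5,z)];print("pl",z,[toB(x).round(4) for x in pw],pw)
# model fit: board + hat + planter at (.05,+-.095)
def res2(q):
    L=[res(q[:3])]
    for c,u,v in[(a,427.3,201.3),(b,549.75,164.75)]: L.append(np.array(proj(c,W(q,.05,q[3]+.19,.07)))-(u,v))
    for c,u,v in[(a,299.5,315.5),(b,403.7,285.5)]: L.append(np.array(proj(c,W(q,.05,q[3],q[4])))-(u,v))
    return np.concatenate(L)
o=least_squares(res2,list(p)+[-.095,.06]);q=o.x;print("joint",q.round(4),np.degrees(q[2]),o.fun.round(1))
for n,x,y in[("slice",.05,q[3]+.095),("bottle",.05-.089,q[3]),("spool",.05-.089,q[3]+.074)]: print(n,W(q,x,y,.01).round(4))
E
python3 fit.py
```

```text
hat [0.6095 0.1859 0.0706] [0.0001 0.0001]
rim [ 0.6398 -0.0017  0.0551] [0.0002 0.0002]
flower [0.6334 0.0035 0.0626] [0.0002 0.0002]
FR [ 0.5006 -0.1389  0.008 ] [0.0003 0.0003]
BRi [ 0.7053 -0.1034  0.0146] [0.0011 0.0011]
BLi [0.6423 0.3067 0.0093] [0.0006 0.0006]
slice [ 0.5136 -0.2253  0.0258] [0.0001 0.0004 0.0004]
[ 0.5137 -0.2254  0.0258]
red [ 0.5163 -0.3139  0.0374] [0.0001 0.0002 0.0002]
[ 0.5163 -0.314   0.0374]
board [0.57547756 0.08429336 0.15860872] 9.087610199044391 [ 0.6 -2.2 -2.   0.8  0.4  2.1  1.6  0.6 -1.6  1.1 -1.   0.8  1.5 -0.6]
hat B [array([0.0499, 0.0949]), array([0.0498, 0.0952])] [array([0.6097491, 0.1859068, 0.07     ]), array([0.60962785, 0.18613777, 0.07      ])]
pl 0.06 [array([ 0.0485, -0.0931]), array([ 0.0474, -0.0942])] [array([ 6.38046795e-01, -7.02030739e-06,  6.00000000e-02]), array([ 0.63720209, -0.00125439,  0.06      ])]
pl 0.065 [array([ 0.0468, -0.091 ]), array([ 0.0451, -0.0934])] [array([0.63611065, 0.00180712, 0.065     ]), array([ 0.63478334, -0.00084922,  0.065     ])]
joint [ 0.5754  0.0843  0.1586 -0.095   0.0551] 9.089320518669936 [ 0.5 -2.2 -2.   0.7  0.3  2.1  1.6  0.5 -1.6  1.  -1.1  0.7  1.5 -0.6
  0.1 -0.  -0.1  0.2  0.  -0.2  0.1  0.1]
slice [0.6248 0.0922 0.01  ]
bottle [ 0.5519 -0.0157  0.01  ]
spool [0.5402 0.0574 0.01  ]
```

Request:
carry_out(series=[0,4,-48,0,0,0,8,-96,0,0,0,12,-144,0,0,0,16,-190,0,0,0,17,-213,-20,0])

```text
time: 2.85
tool_pos: [0.5178, -0.2276, 0.327]
eef_rot: [0.004, 0.312, 0.95, -0.0]
force: [-0.2, 0.7, -0.4]
gripper_width: 0.0855
```

Request:
carry_out(series=[0,0,0,-45,0,0,0,0,-90,0,0,0,0,-135,0,0,0,0,-180,0,0,0,0,-200,0])

```text
time: 3.35
tool_pos: [0.5174, -0.2236, 0.1226]
eef_rot: [0.0, 0.31, 0.951, 0.001]
force: [-0.2, 0.0, 0.5]
gripper_width: 0.0851
```

```bash
python3 - <<'E'
from h import *
print(r.state()["tool_pos"]);save(getcam("wrist"),"w3")
E
```

```text
[ 0.51739539 -0.22359165  0.122626  ]
```

View pics/w3.png

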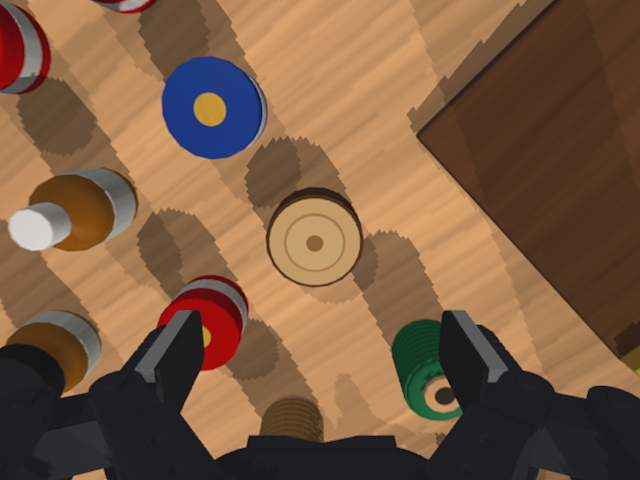

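```bash
python3 - <<'E'
from h import *
c=load("w3");b=load("w2")
print(atz(c,315,241,.026), tri([(c,315,241),(b,187.3,300)]))
E
```

```text
[ 0.51232671 -0.22362     0.026     ] (array([ 0.51233617, -0.22319359,  0.02909928]), [np.float64(0.0007609106544842671), np.float64(0.000760910654484222)])
```

Request:
carry_out(series=[0,-4.5,-1,-30,0,0,-4.5,-1,-65,0,0,-4.5,-1,-90,0,0,-4.5,-1,-108,0,0,-4.5,-1,-109,0])

```text
time: 3.9
tool_pos: [0.5127, -0.2218, 0.0103]
eef_rot: [-0.003, 0.308, 0.951, 0.002]
force: [-0.2, 1.3, -0.0]
gripper_width: 0.0853
```

Request:
carry_out(series=[40,0,0,0,0,90,0,0,0,0,140,0,0,0,0,140,0,0,0,0,140,0,0,0,0], squeeze=40)

```text
time: 4.4
tool_pos: [0.514, -0.2217, 0.0116]
eef_rot: [-0.001, 0.308, 0.951, 0.002]
force: [0.5, 2.6, 6.4]
gripper_width: 0.057
```

Request:
carry_out(series=[140,0,0,35,0,140,0,0,80,0,140,0,0,120,0,140,5,20,130,0,140,20,60,130,0])

```text
time: 4.9
tool_pos: [0.5341, -0.1661, 0.145]
eef_rot: [0.002, 0.312, 0.95, 0.001]
force: [0.8, 0.1, -2.8]
gripper_width: 0.0567
```

Request:
carry_out(series=[140,15,45,0,0,140,30,90,0,0,140,45,135,0,0,140,60,180,0,0,140,75,220,0,0])

```text
time: 5.4
tool_pos: [0.6091, 0.0568, 0.1453]
eef_rot: [0.002, 0.311, 0.95, 0.001]
force: [1.1, -0.5, -1.2]
gripper_width: 0.0567
```

```bash
python3 - <<'E'
from h import *
print(r.state());save(getcam("wrist"),"w4")
E
```

```text
{'time': 5.4, 'joints': array([-0.42922496,  0.60579335,  0.37679901,  1.95915351, -0.3612574 ,
        0.63730189,  1.11694678]), 'qd': array([-0.62768514,  0.18922548,  0.07890642, -0.39516244, -0.03317285,
        0.2242701 , -0.6222387 ]), 'joint_torque': array([ 2.25213602e+00, -4.93526244e+01,  5.05629793e+00, -1.25895032e+01,
       -7.14030713e-03, -3.65641108e-02,  3.85487191e-01]), 'tool_pos': array([0.60913024, 0.0567889 , 0.14526996]), 'eef_rot': array([0.00183257, 0.31123809, 0.95032932, 0.00129454]), 'force': array([ 1.0834846 , -0.5089755 , -1.21674327]), 'ft_torque': array([-0.03344853, -0.0291489 , -0.01645292]), 'gripper_width': 0.05665373189462666}
```

View pics/w4.png

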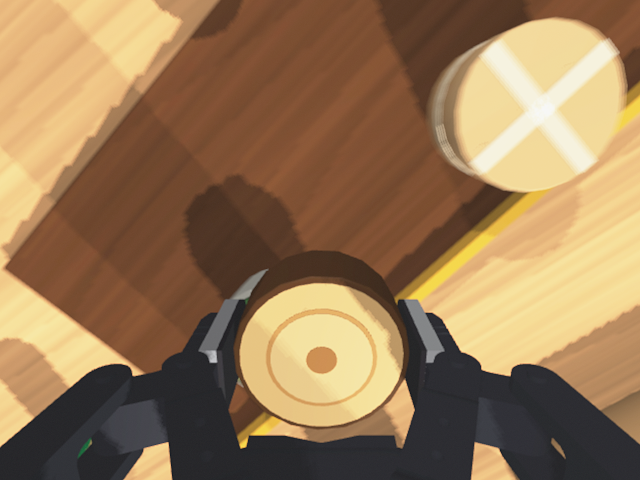

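```bash
python3 - <<'E'
from h import *
c=cams.camera("wrist");M=c["mount"];f=240/np.tan(np.radians(c["fov_y"]/2))
for u,v in((322,353),(321,360)):
    d=M[:3,:3]@np.array([(u-c["cx"])/f,(v-c["cy"])/f,1]);p=M[:3,3]; X=p+d*(-.0144-p[2])/d[2]; print(X, rot(r.state()["eef_rot"])@X)
print(r.state()["tool_pos"])
E
```

```text
[ 0.00098706  0.00064655 -0.0144    ] [-0.000521    0.00101589  0.01440308]
[-0.00161832  0.0003224  -0.0144    ] [ 0.0014073  -0.00076588  0.01440541]
[0.61126986 0.06379782 0.14488212]
```

Request:
carry_out(series=[140,13.5,28,0,0,140,13.5,28,-20,0,140,13.5,28,-45,0,140,13.5,28,-70,0,140,13.5,28,-80,0])

```text
time: 6.0
tool_pos: [0.6228, 0.0912, 0.0629]
eef_rot: [0.0, 0.306, 0.952, 0.003]
force: [-0.4, -0.2, -1.0]
gripper_width: 0.057
```

```bash
python3 - <<'E'
from h import *
c=getcam("wrist");s=r.state();print(s["tool_pos"],s["eef_rot"],s["force"])
E
```

```text
[0.62263025 0.09106846 0.06231076] [1.67158425e-04 3.06292623e-01 9.51933872e-01 2.58943860e-03] [-1.34612124 -0.02869373 -1.68721834]
```

Request:
carry_out(series=[140,2,1,-15,0,140,2,1,-28,0,140,2,1,-34,0,140,2,1,-38,0,140,2,1,-39,0])

```text
time: 6.55
tool_pos: [0.6246, 0.092, 0.023]
eef_rot: [0.0, 0.306, 0.952, 0.003]
force: [-0.4, 1.1, -0.3]
gripper_width: 0.0572
```

Request:
carry_out(series=[140,0,0,-1.5,0,140,0,0,-1.5,0,70,0,0,-1.5,0,40,0,0,-1.5,0,20,0,0,-1.5,0])

```text
time: 7.05
tool_pos: [0.6248, 0.0921, 0.0218]
eef_rot: [0.0, 0.306, 0.952, 0.003]
force: [0.8, 0.0, -0.5]
gripper_width: 0.0787
```

Request:
carry_out(series=[0,0,0,2,0,0,0,0,30,0,0,0,0,70,0,0,0,0,120,0,0,0,0,150,0])

```text
time: 7.55
tool_pos: [0.6261, 0.0919, 0.1753]
eef_rot: [0.002, 0.306, 0.952, 0.004]
force: [1.2, 0.6, -0.4]
gripper_width: 0.0852
```

```bash
python3 - <<'E'
from h import *
c=getcam("wrist");c=getcam("wrist");s=r.state();print(s["tool_pos"],s["force"],s["gripper_width"]);save(c,"w5");save(getcam("top"),"top5")
E
```

```text
[0.62820772 0.09200729 0.1770721 ] [0.73579358 0.64811271 0.17177362] 0.08532199884333429
```

View pics/w5.png

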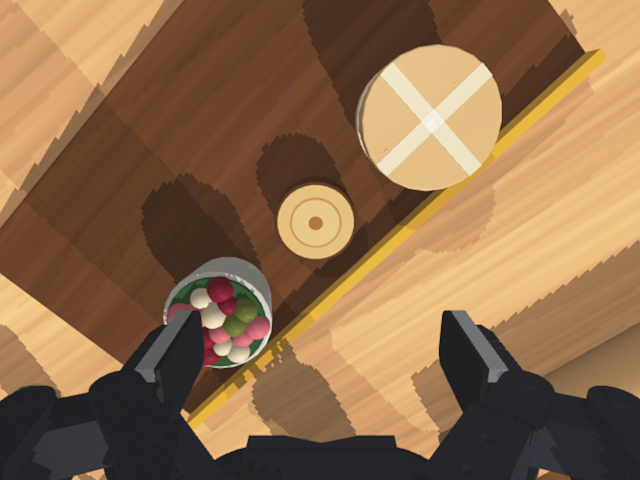

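```bash
python3 - <<'E'
from h import *
c=load("w5")
H=atz(c,433,119.5,.07);S=atz(c,315.8,222,.036);P=atz(c,217.5,319.5,.0551)
print(H,S,P,(H+P)/2)
p=[.5754,.0843,.1586]
for X in(H,S,P):
    cs,sn=np.cos(p[2]),np.sin(p[2]);d=X[:2]-p[:2];print([cs*d[0]+sn*d[1],-sn*d[0]+cs*d[1]])
crop(c,"w5a",150,30,510,380,2)
E
```

```text
[0.60902511 0.18632691 0.07      ] [0.62611225 0.09217677 0.036     ] [ 0.63859018 -0.00130461  0.0551    ] [0.62380765 0.09251115 0.06255   ]
[np.float64(0.04931680678914037), np.float64(0.0954357919276934)]
[np.float64(0.051319801521886935), np.float64(-0.0002313791062285896)]
[np.float64(0.04887706097952069), np.float64(-0.09451021862397867)]
```

View pics/w5a.png

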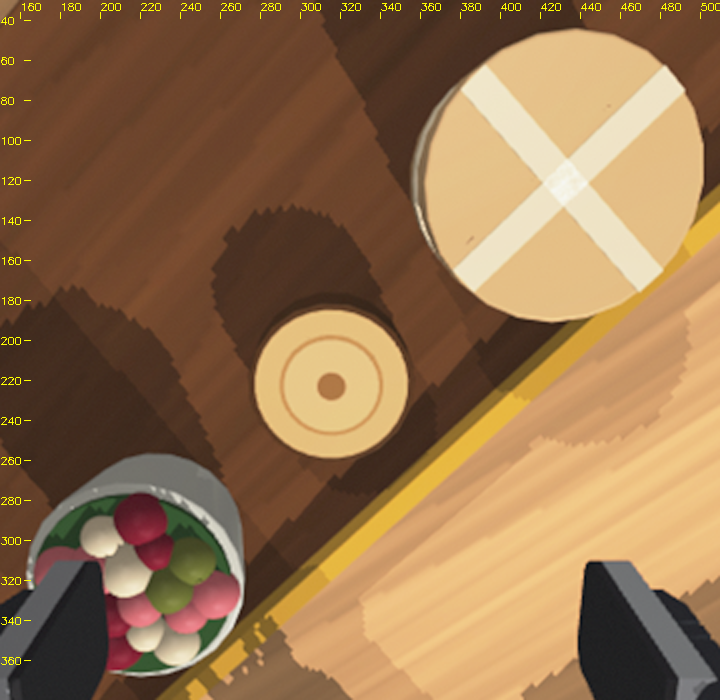

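Request:
carry_out(series=[0,-12,-46,0,0,0,-25,-92,0,0,0,-38,-138,0,0,0,-50,-184,0,0,0,-62,-230,0,0])

```text
time: 8.2
tool_pos: [0.5626, -0.139, 0.1731]
eef_rot: [0.001, 0.306, 0.952, 0.004]
force: [0.5, -0.2, -0.2]
gripper_width: 0.0853
```

Request:
carry_out(series=[0,-12,-46,0,0,0,-25,-92,0,0,0,-38,-138,0,0,0,-49,-176,-10,0,0,-49,-176,-40,0])

```text
time: 8.7
tool_pos: [0.5112, -0.3243, 0.1344]
eef_rot: [0.004, 0.311, 0.95, 0.001]
force: [-0.3, 0.2, 0.6]
gripper_width: 0.0855
```

```bash
python3 - <<'E'
from h import *
c=getcam("wrist");c=getcam("wrist");s=r.state();print(s["tool_pos"],s["eef_rot"]);save(c,"w6")
E
```

```text
[ 0.50958466 -0.31440764  0.12896387] [-0.0035012   0.30771701  0.95145935  0.004806  ]
```

View pics/w6.png

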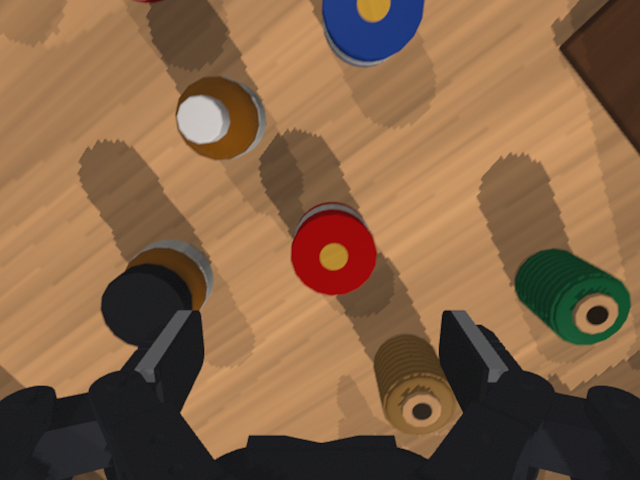

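```bash
python3 - <<'E'
from h import *
c=load("w6")
print("red",atz(c,334,251,.038),atz(c,334,256.5,.038),"jute",atz(c,421,409,.056),"bot",atz(c,202,119,.072),r.state()["tool_pos"])
E
```

```text
red [ 0.51341596 -0.31068497  0.038     ] [ 0.51611869 -0.31261499  0.038     ] jute [ 0.61932635 -0.32348469  0.056     ] bot [ 0.41978594 -0.31633188  0.072     ] [ 0.50958466 -0.31440764  0.12896387]
```

Request:
carry_out(series=[0,6,1,-30,0,0,6,1,-65,0,0,6,1,-90,0,0,6,1,-108,0,0,6,1,-111,0])

```text
time: 9.3
tool_pos: [0.5147, -0.3103, 0.0157]
eef_rot: [-0.006, 0.306, 0.952, 0.006]
force: [-0.3, -0.7, -0.1]
gripper_width: 0.0854
```

Request:
carry_out(series=[50,0,0,0,0,110,0,0,0,0,160,0,0,0,0,160,0,0,0,0,160,0,0,0,0], squeeze=40)

```text
time: 9.8
tool_pos: [0.5155, -0.3106, 0.017]
eef_rot: [-0.005, 0.306, 0.952, 0.006]
force: [-0.1, 1.1, 7.2]
gripper_width: 0.0489
```

Request:
carry_out(series=[160,0,0,35,0,160,0,0,80,0,160,0,0,120,0,160,2,10,150,0,160,12,46,150,0])

```text
time: 10.3
tool_pos: [0.5285, -0.2712, 0.1723]
eef_rot: [0.0, 0.31, 0.951, 0.004]
force: [1.0, -0.2, -1.7]
gripper_width: 0.0494
```

Request:
carry_out(series=[160,12,46,0,0,160,25,92,0,0,160,38,138,0,0,160,50,184,0,0,160,62,230,0,0])

```text
time: 10.8
tool_pos: [0.5904, -0.0392, 0.1724]
eef_rot: [0.0, 0.311, 0.951, 0.004]
force: [0.8, -0.6, -1.1]
gripper_width: 0.049
```

```bash
python3 - <<'E'
from h import *
c=getcam("wrist");c=getcam("wrist");s=r.state();print(s["tool_pos"],s["eef_rot"]);save(c,"w7")
E
```

```text
[ 0.59234185 -0.03031912  0.17170699] [-4.32123236e-04  3.03836096e-01  9.52701631e-01  6.56060424e-03]
```

View pics/w7.png

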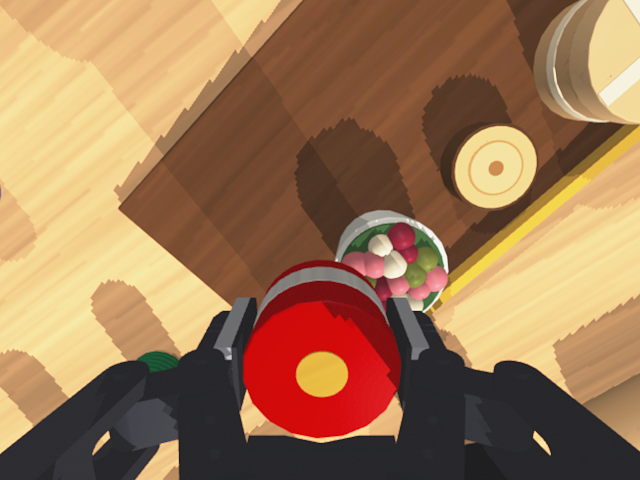

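```bash
cat > off.py <<'E'
import sys
from h import *
u,v,z=map(float,sys.argv[1:])
c=cams.camera("wrist");M=c["mount"];f=240/np.tan(np.radians(c["fov_y"]/2));s=r.state()
d=M[:3,:3]@np.array([(u-c["cx"])/f,(v-c["cy"])/f,1]);p=M[:3,3]; X=p+d*(z-p[2])/d[2]; Rm=rot(s["eef_rot"]);print(X, Rm@X, s["tool_pos"],s["eef_rot"].round(4),Rm[:,2].round(4))
E
python3 off.py 322 374 -.021; python3 off.py 322 369 -.021
```

```text
[-0.00220636  0.00063071 -0.021     ] [ 0.00210513 -0.00096794  0.02099756] [ 0.59124893 -0.03519717  0.17185871] [-2.00e-04  3.06e-01  9.52e-01  4.80e-03] [ 0.0026  0.0093 -1.    ]
[-0.00040634  0.00063262 -0.021     ] [0.00065003 0.00012286 0.02100304] [ 0.59047071 -0.03882068  0.17206629] [0.     0.3083 0.9513 0.0038] [ 0.0024  0.0072 -1.    ]
```

Request:
carry_out(series=[160,12,45,0,0,160,24,90,0,0,160,34,131,0,0,160,34,131,-20,0,160,34,131,-45,0])

```text
time: 11.5
tool_pos: [0.6258, 0.0924, 0.1277]
eef_rot: [0.002, 0.308, 0.951, 0.004]
force: [0.2, -0.4, -0.9]
gripper_width: 0.049
```

Request:
carry_out(series=[160,0,0,-20,0,160,0,0,-40,0,160,0,0,-46,0,160,0,0,-46,0,160,0,0,-46,0])

```text
time: 12.0
tool_pos: [0.6264, 0.0913, 0.0825]
eef_rot: [0.002, 0.308, 0.951, 0.004]
force: [-0.4, 0.1, -1.0]
gripper_width: 0.0492
```

```bash
python3 off.py 322 370 -.021; python3 - <<'E'
from h import *
save(getcam("wrist"),"w8");save(getcam("side"),"side8")
crop(load("side8"),"s8",230,100,450,270,3)
E
```

```text
[-0.00076048  0.00063495 -0.021     ] [ 8.26234089e-04 -8.64176727e-05  2.10069361e-02] [0.62667945 0.09160679 0.08278448] [0.0025 0.3083 0.9513 0.0047] [ 0.0077  0.0074 -0.9999]
```

View pics/w8.png

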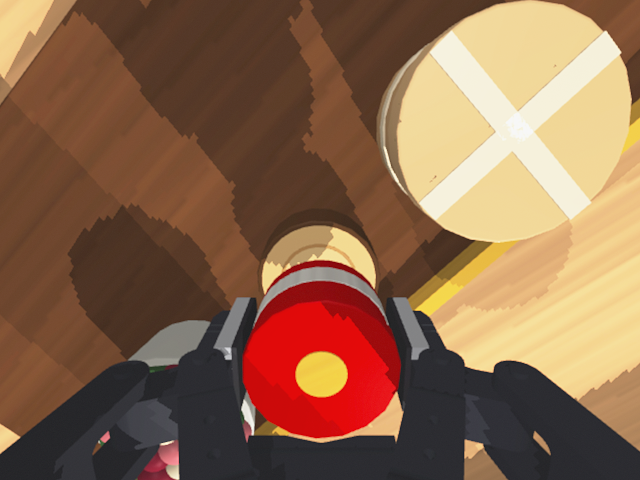

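View pics/s8.png

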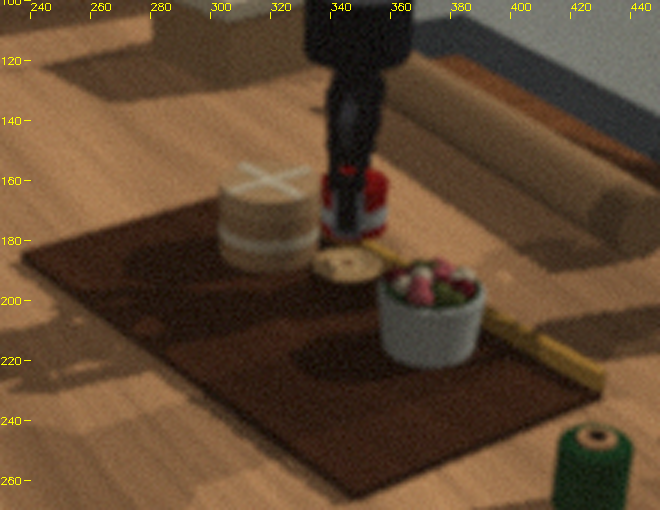

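Request:
carry_out(series=[160,-2,0.5,-10,0,160,-2,0.5,-20,0,160,-2,0.5,-25,0,160,-2,0.5,-27,0,160,-2,0.5,-27,0])

```text
time: 12.65
tool_pos: [0.6243, 0.0926, 0.0552]
eef_rot: [0.002, 0.308, 0.951, 0.005]
force: [-0.3, 0.3, -0.9]
gripper_width: 0.0492
```

Request:
carry_out(series=[160,0,0,0,0,160,0,0,0,0,160,0,0,0,0,160,0,0,0,0,160,0,0,0,0])

```text
time: 13.15
tool_pos: [0.6244, 0.0927, 0.0553]
eef_rot: [0.002, 0.308, 0.951, 0.005]
force: [0.5, 0.2, -2.0]
gripper_width: 0.0489
```

Request:
carry_out(series=[160,0.5,-0.5,-1,0,160,0.5,-0.5,-2,0,160,0.5,-0.5,-2,0,160,0.5,-0.5,-2,0,160,0.5,-0.5,-2,0])

```text
time: 13.65
tool_pos: [0.625, 0.0921, 0.0533]
eef_rot: [0.002, 0.308, 0.951, 0.005]
force: [0.2, -0.8, -0.5]
gripper_width: 0.0491
```

Request:
carry_out(series=[130,0,0,0,0,100,0,0,0,0,60,0,0,0,0,20,0,0,0,0,0,0,0,0,0])

```text
time: 14.15
tool_pos: [0.6251, 0.0922, 0.0535]
eef_rot: [0.002, 0.308, 0.951, 0.005]
force: [-0.0, 0.6, -0.1]
gripper_width: 0.0857
```

Request:
carry_out(series=[0,0,0,5,0,0,0,0,30,0,0,0,0,70,0,0,0,0,100,0,0,0,0,100,0])

```text
time: 14.65
tool_pos: [0.6284, 0.0921, 0.1583]
eef_rot: [0.006, 0.308, 0.951, 0.007]
force: [-0.3, -0.2, 0.4]
gripper_width: 0.0851
```

```bash
python3 - <<'E'
from h import *
c=getcam("wrist");c=getcam("wrist");s=r.state();print(s["tool_pos"],s["eef_rot"]);save(c,"w9");save(getcam("side"),"side9")
crop(load("side9"),"s9",230,100,450,270,3)
E
```

```text
[0.62539405 0.09238126 0.15446798] [0.00307268 0.30785461 0.95141362 0.00531251]
```

View pics/w9.png

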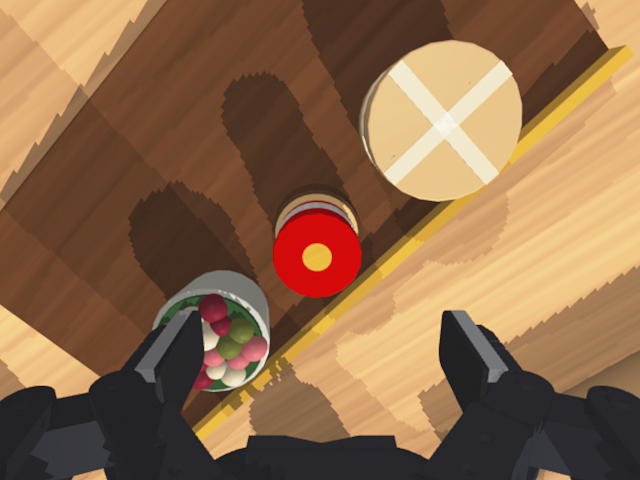

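View pics/s9.png

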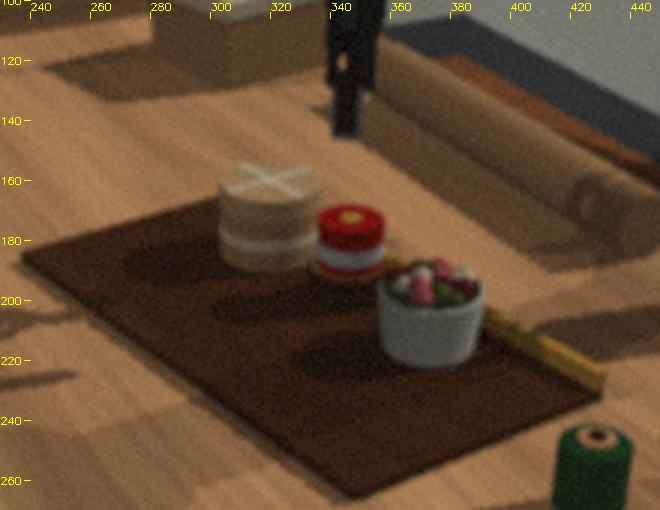

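```bash
python3 - <<'E'
from h import *
c=load("w9");s=load("side9")
print(atz(c,317.5,253,.074),atz(c,317,257,.074),tri([(c,317,257),(s,346.7,172.3)]))
# project predicted slice and tin circles onto images
im=c["img"].copy();im2=s["img"].copy();th=np.linspace(0,2*np.pi,60)
for (x,y,z,R) in[(.6258,.0922,.036,.029),(.6258,.0922,.074,.025)]:
  for C,I in((c,im),(s,im2)):
    pts=np.array([proj(C,(x+R*np.cos(a),y+R*np.sin(a),z)) for a in th])
    cv2.polylines(I,[np.int32(np.round(pts*16))],True,(255,255,0),1,cv2.LINE_AA,4)
c["img"]=im;s["img"]=im2;crop(c,"w9o",240,170,400,310,4);crop(s,"s9o",300,150,400,210,6)
E
```

```text
[0.62548234 0.09263582 0.074     ] [0.62721118 0.09103614 0.074     ] (array([0.62749618, 0.09085377, 0.07327449]), [np.float64(7.16741657330415e-05), np.float64(7.167416573325075e-05)])
```

View pics/w9o.png

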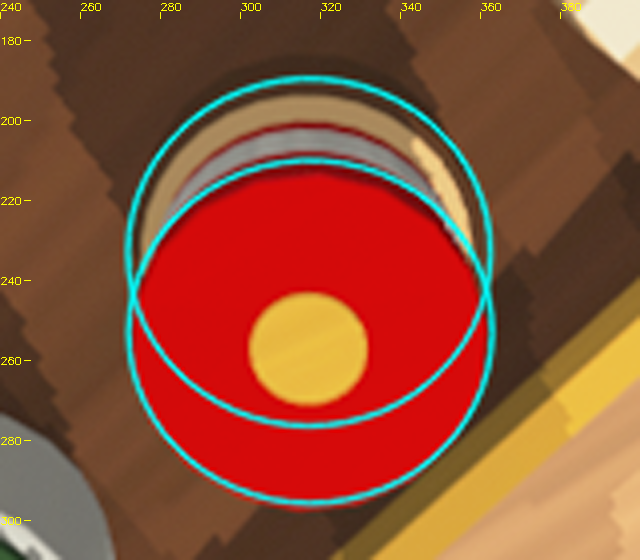

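View pics/s9o.png

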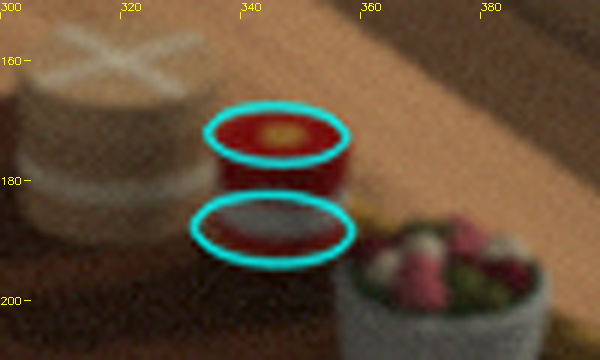

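Request:
carry_out(series=[0,-10,-30,20,0,0,-32,-74,25,0,0,-54,-118,25,0,0,-76,-162,25,0,0,-98,-206,25,0])

```text
time: 15.3
tool_pos: [0.5245, -0.1148, 0.177]
eef_rot: [0.001, 0.308, 0.952, 0.004]
force: [0.7, -0.6, -0.2]
gripper_width: 0.0856
```

Request:
carry_out(series=[0,-22,-44,0,0,0,-44,-88,0,0,0,-66,-132,0,0,0,-88,-176,0,0,0,-106,-204,-15,0])

```text
time: 15.8
tool_pos: [0.4169, -0.3228, 0.1622]
eef_rot: [0.002, 0.309, 0.951, 0.003]
force: [1.2, -0.3, -0.2]
gripper_width: 0.0853
```

Request:
carry_out(series=[0,0,0,0,0,0,0,0,-5,0,0,0,0,-10,0,0,0,0,-10,0,0,0,0,-10,0])

```text
time: 16.3
tool_pos: [0.4178, -0.3212, 0.1519]
eef_rot: [0.001, 0.308, 0.951, 0.004]
force: [0.4, 0.1, -0.1]
gripper_width: 0.0855
```

```bash
python3 - <<'E'
from h import *
c=getcam("wrist");s=r.state();print(s["tool_pos"],s["eef_rot"]);save(c,"w10")
E
```

```text
[ 0.41780999 -0.32152785  0.15213204] [0.00158354 0.30803057 0.95136846 0.00356541]
```

View pics/w10.png

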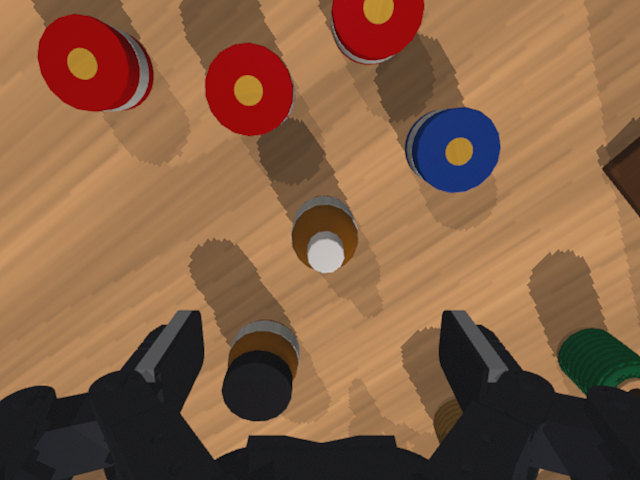

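```bash
python3 - <<'E'
from h import *
c=load("w10");t=load("top1");s=load("side1")
print(atz(c,326,254.5,.072),tri([(c,326,254.5),(t,433,249),(s,362.3,301)]))
E
```

```text
[ 0.41868538 -0.31726047  0.072     ] (array([ 0.41947105, -0.31822511,  0.07049165]), [np.float64(0.0007282285518130767), np.float64(0.0005218567248987635), np.float64(0.0007066152631484703)])
```

Request:
carry_out(series=[0,1.2,3.7,-10,0,0,1.2,3.7,-40,0,0,1.2,3.7,-60,0,0,1.2,3.7,-60,0,0,1.2,3.7,-60,0])

```text
time: 16.85
tool_pos: [0.419, -0.3175, 0.0919]
eef_rot: [0.001, 0.308, 0.951, 0.004]
force: [0.1, -0.3, 0.4]
gripper_width: 0.0856
```

Request:
carry_out(series=[0,0,0,-25,0,0,0,0,-50,0,0,0,0,-66,0,0,0,0,-72,0,0,0,0,-72,0])

```text
time: 17.35
tool_pos: [0.4193, -0.3176, 0.0201]
eef_rot: [0.001, 0.308, 0.951, 0.004]
force: [-0.3, 0.1, 1.1]
gripper_width: 0.0852
```

Request:
carry_out(series=[60,0,0,0,0,120,0,0,0,0,180,0,0,0,0,180,0,0,0,0,180,0,0,0,0], squeeze=40)

```text
time: 17.85
tool_pos: [0.4198, -0.318, 0.0212]
eef_rot: [0.002, 0.308, 0.951, 0.003]
force: [-1.2, 0.1, 5.2]
gripper_width: 0.0407
```

Request:
carry_out(series=[180,0,0,25,0,180,0,0,65,0,180,0,0,110,0,180,0,0,140,0,180,0,0,140,0])

```text
time: 18.35
tool_pos: [0.4218, -0.3198, 0.1653]
eef_rot: [0.006, 0.308, 0.951, 0.002]
force: [0.1, -0.3, -1.4]
gripper_width: 0.0412
```

```bash
python3 - <<'E'
from h import *
c=getcam("wrist");s=r.state();print(s["tool_pos"],s["eef_rot"]);save(c,"w11")
E
```

```text
[ 0.42084082 -0.31860283  0.16329497] [0.00452985 0.30771091 0.95146438 0.00300083]
```

View pics/w11.png

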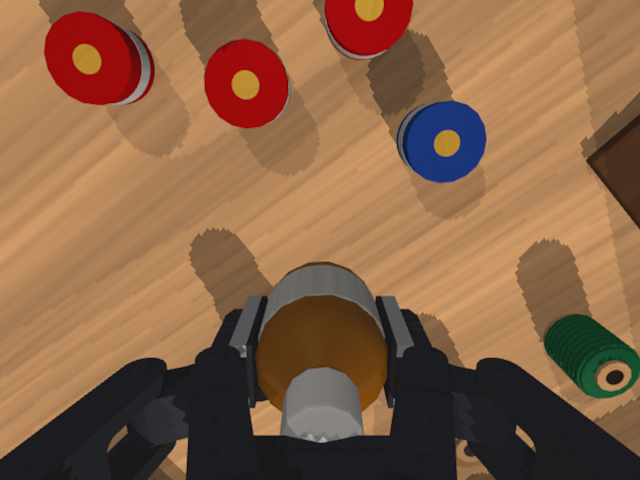

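Request:
carry_out(series=[180,18,42,0,0,180,36,84,0,0,180,55,126,0,0,180,73,168,0,0,180,91,210,0,0])

```text
time: 18.9
tool_pos: [0.5111, -0.1065, 0.1618]
eef_rot: [0.003, 0.308, 0.951, 0.003]
force: [1.0, -0.9, -0.5]
gripper_width: 0.0407
```

Request:
carry_out(series=[180,18,42,0,0,180,36,84,0,0,180,40,92,0,0,180,40,92,-20,0,180,40,92,-40,0])

```text
time: 19.4
tool_pos: [0.5506, -0.0137, 0.1204]
eef_rot: [0.002, 0.307, 0.952, 0.003]
force: [-0.6, -0.4, -1.7]
gripper_width: 0.0409
```

Request:
carry_out(series=[180,0,0,-15,0,180,0,0,-35,0,180,0,0,-50,0,180,0,0,-50,0,180,0,0,-50,0])

```text
time: 19.9
tool_pos: [0.5497, -0.0143, 0.0696]
eef_rot: [0.001, 0.307, 0.952, 0.002]
force: [0.2, -0.4, -1.3]
gripper_width: 0.0409
```

Request:
carry_out(series=[180,2.5,-1.4,-12,0,180,2.5,-1.4,-25,0,180,2.5,-1.4,-33,0,180,2.5,-1.4,-37,0,180,2.5,-1.4,-37,0])

```text
time: 20.4
tool_pos: [0.5518, -0.0157, 0.032]
eef_rot: [0.001, 0.307, 0.952, 0.002]
force: [-0.9, 0.5, -0.8]
gripper_width: 0.0409
```

```bash
python3 - <<'E'
from h import *
c=getcam("wrist");s=r.state();print(s["tool_pos"],s["eef_rot"]);save(c,"w12")
E
```

```text
[ 0.55203325 -0.01574174  0.03233047] [0.00120521 0.30723021 0.95163232 0.00201755]
```

View pics/w12.png

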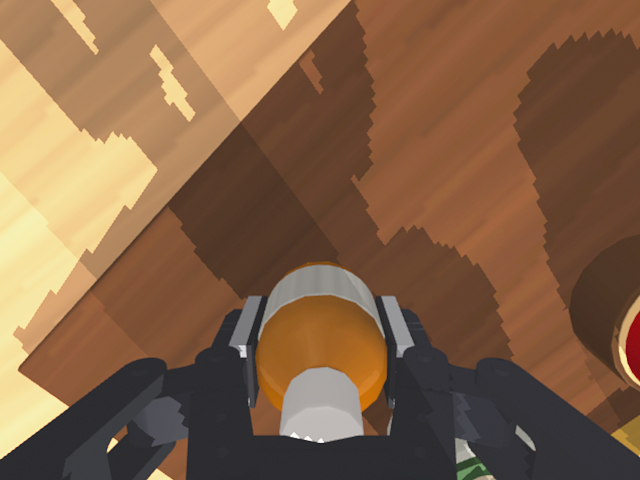

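Request:
carry_out(series=[180,0,0,-1,0,180,0,0,-1,0,140,0,0,-1,0,90,0,0,-1,0,30,0,0,-1,0])

```text
time: 20.95
tool_pos: [0.5523, -0.0157, 0.0316]
eef_rot: [0.002, 0.307, 0.952, 0.002]
force: [0.4, -0.6, 0.8]
gripper_width: 0.0683
```

Request:
carry_out(series=[0,0,0,5,0,0,0,0,30,0,0,0,0,75,0,0,0,0,125,0,0,0,0,150,0])

```text
time: 21.45
tool_pos: [0.5539, -0.0162, 0.1856]
eef_rot: [0.004, 0.308, 0.952, 0.003]
force: [0.8, -0.2, 0.1]
gripper_width: 0.0855
```

```bash
python3 - <<'E'
from h import *
c=getcam("wrist");c=getcam("wrist");c=getcam("wrist");s=r.state();print(s["tool_pos"],s["eef_rot"]);save(c,"w13")
E
```

```text
[ 0.55348317 -0.01567532  0.18376009] [0.00362725 0.30713499 0.95165397 0.00310713]
```

View pics/w13.png

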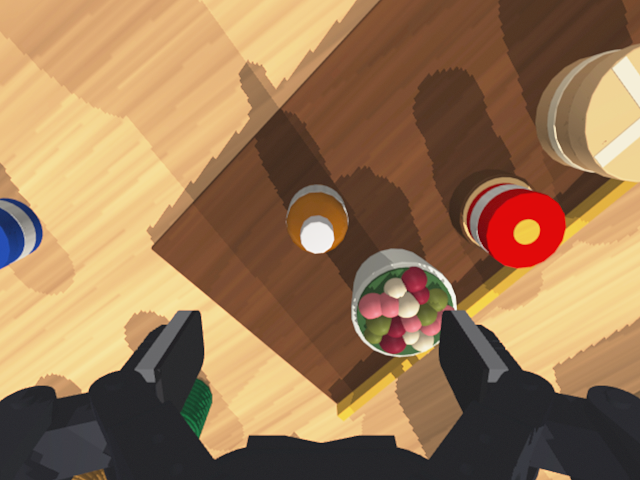

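```bash
python3 - <<'E'
from h import *
c=load("w13")
B=atz(c,317.5,237.5,.082);P=atz(c,404,309.5,.0551)
p=[.5754,.0843,.1586];print(B,P)
for X in(B,P):
    cs,sn=np.cos(p[2]),np.sin(p[2]);d=X[:2]-p[:2];print([cs*d[0]+sn*d[1],-sn*d[0]+cs*d[1]])
crop(c,"w13a",270,160,500,370,3)
E
```

```text
[ 0.55201327 -0.01479469  0.082     ] [ 0.63846444 -0.00144837  0.0551    ]
[np.float64(-0.03874382124001475), np.float64(-0.09415738650281967)]
[np.float64(0.048730190715542736), np.float64(-0.09463231913128045)]
```

View pics/w13a.png

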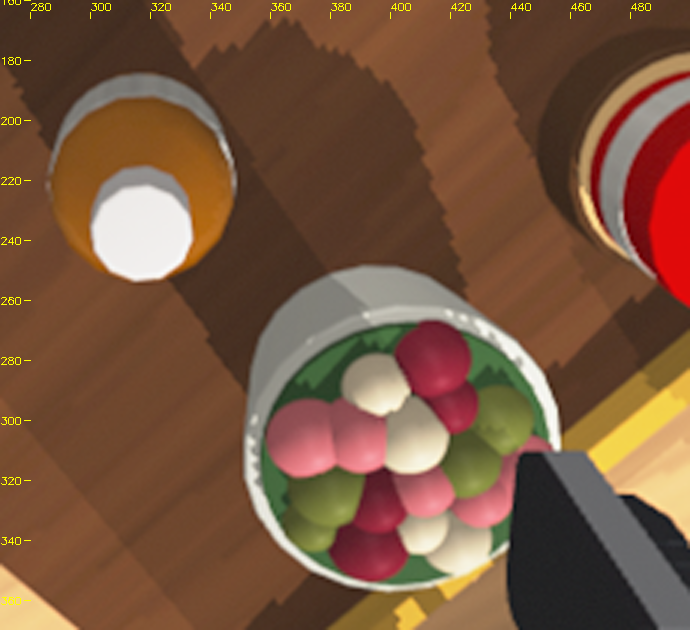

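Request:
carry_out(series=[0,10,-46,0,0,0,20,-92,0,0,0,30,-138,0,0,0,40,-184,0,0,0,50,-230,0,0])

```text
time: 22.1
tool_pos: [0.6025, -0.2468, 0.1817]
eef_rot: [0.002, 0.307, 0.952, 0.003]
force: [0.8, 1.4, -0.3]
gripper_width: 0.0856
```

Request:
carry_out(series=[0,8,-40,0,0,0,16,-78,-10,0,0,16,-78,-30,0,0,16,-78,-30,0,0,16,-78,-30,0])

```text
time: 22.6
tool_pos: [0.6175, -0.323, 0.1497]
eef_rot: [-0.0, 0.307, 0.952, 0.004]
force: [0.0, 0.6, -0.1]
gripper_width: 0.0851
```

```bash
python3 - <<'E'
from h import *
c=getcam("wrist");c=getcam("wrist");s=r.state();print(s["tool_pos"],s["eef_rot"]);save(c,"w14")
E
```

```text
[ 0.61881492 -0.32313248  0.15156103] [0.00146833 0.306209   0.95195483 0.00398687]
```

View pics/w14.png

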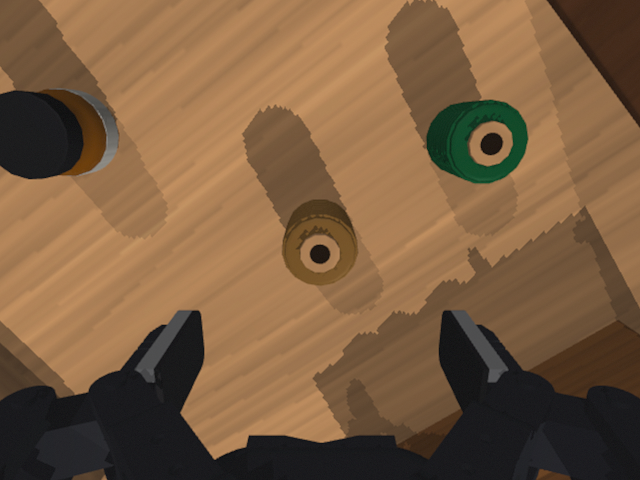

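```bash
python3 - <<'E'
from h import *
c=load("w14");t=load("top1");s=load("side1")
print(atz(c,320,254,.056),tri([(c,320,254),(t,429.5,150),(s,468.7,277.7)]),r.state()["tool_pos"])
E
```

```text
[ 0.62119174 -0.32444469  0.056     ] (array([ 0.62175186, -0.32506643,  0.05486793]), [np.float64(0.00044099208272112934), np.float64(0.00021224162410623731), np.float64(0.000336107752682053)]) [ 0.61881492 -0.32313248  0.15156103]
```

Spool at (0.6213, −0.3247); shift (+2.5, −1.5), down to z ≈ 0.027.

Request:
carry_out(series=[0,2.5,-1.5,-20,0,0,2.5,-1.5,-50,0,0,2.5,-1.5,-65,0,0,2.5,-1.5,-65,0,0,2.5,-1.5,-65,0])

```text
time: 23.2
tool_pos: [0.6214, -0.3245, 0.0866]
eef_rot: [0.001, 0.306, 0.952, 0.004]
force: [0.8, -0.1, -0.3]
gripper_width: 0.0852
```

Request:
carry_out(series=[0,0,0,-20,0,0,0,0,-45,0,0,0,0,-59,0,0,0,0,-59,0,0,0,0,-59,0])

```text
time: 23.7
tool_pos: [0.6219, -0.325, 0.0284]
eef_rot: [0.002, 0.306, 0.952, 0.004]
force: [0.5, -0.5, -0.5]
gripper_width: 0.0854
```

Request:
carry_out(series=[60,0,0,0,0,110,0,0,0,0,170,0,0,0,0,170,0,0,0,0,170,0,0,0,0], squeeze=40)

```text
time: 24.2
tool_pos: [0.6226, -0.3256, 0.0296]
eef_rot: [0.003, 0.306, 0.952, 0.004]
force: [0.1, -0.5, 5.2]
gripper_width: 0.0449
```

Request:
carry_out(series=[170,0,0,25,0,170,0,0,65,0,170,0,0,110,0,170,0,0,140,0,170,0,0,140,0])

```text
time: 24.7
tool_pos: [0.6253, -0.3277, 0.1751]
eef_rot: [0.008, 0.306, 0.952, 0.003]
force: [0.1, -0.1, -0.4]
gripper_width: 0.0451
```

```bash
python3 - <<'E'
from h import *
c=getcam("wrist");c=getcam("wrist");s=r.state();print(s["tool_pos"],s["eef_rot"]);save(c,"w15")
E
```

```text
[ 0.62265546 -0.32531013  0.17012339] [0.00326932 0.30604937 0.95200276 0.00372096]
```

View pics/w15.png

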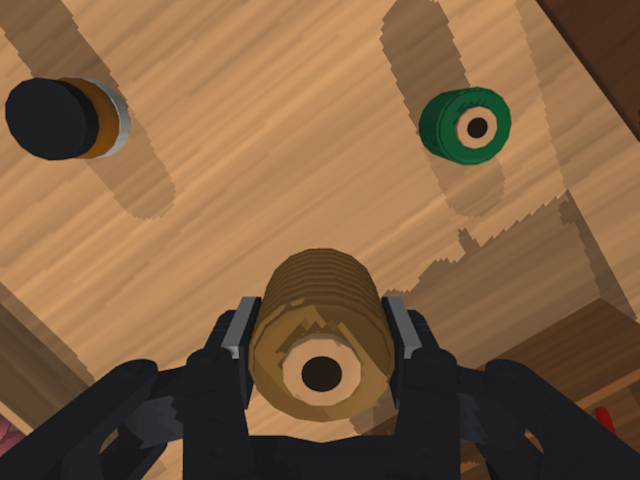

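```bash
python3 off.py 322 371 -.027
```

```text
[ 0.00311027  0.00061811 -0.027     ] [-0.00233392  0.00214469  0.02700017] [ 0.6219203  -0.32471641  0.16875432] [0.002  0.306  0.952  0.0039] [ 0.0062  0.0063 -1.    ]
```

Request:
carry_out(series=[170,-9,45,5,0,170,-18,90,5,0,170,-27,135,5,0,170,-37,180,5,0,170,-46,225,5,0])

```text
time: 25.35
tool_pos: [0.5738, -0.0976, 0.1717]
eef_rot: [-0.0, 0.306, 0.952, 0.004]
force: [0.3, 0.7, -1.1]
gripper_width: 0.0453
```

Request:
carry_out(series=[170,-9,45,0,0,170,-18,90,0,0,170,-28,135,0,0,170,-34,157,0,0,170,-34,157,0,0])

```text
time: 25.85
tool_pos: [0.5369, 0.0648, 0.1695]
eef_rot: [-0.003, 0.302, 0.953, 0.003]
force: [0.0, -0.4, -0.7]
gripper_width: 0.0454
```

Request:
carry_out(series=[170,0,0,0,0,170,0,0,-20,0,170,0,0,-50,0,170,0,0,-90,0,170,0,0,-90,0])

```text
time: 26.35
tool_pos: [0.5333, 0.0627, 0.0752]
eef_rot: [-0.008, 0.303, 0.953, 0.001]
force: [-1.2, -0.4, -0.6]
gripper_width: 0.0451
```

Request:
carry_out(series=[170,0,0,0,0,170,0,0,0,0,170,0,0,0,0,170,0,0,0,0,170,0,0,0,0])

```text
time: 26.85
tool_pos: [0.5339, 0.063, 0.0762]
eef_rot: [-0.007, 0.303, 0.953, 0.001]
force: [-0.2, -0.3, -0.5]
gripper_width: 0.045
```

Request:
carry_out(series=[170,8,-6.5,0,0,170,8,-6.5,-15,0,170,8,-6.5,-27,0,170,8,-6.5,-33,0,170,8,-6.5,-33,0])

```text
time: 27.35
tool_pos: [0.5412, 0.0563, 0.0422]
eef_rot: [-0.008, 0.303, 0.953, 0.001]
force: [1.1, 1.1, -0.9]
gripper_width: 0.0452
```

```bash
python3 - <<'E'
from h import *
c=getcam("wrist");s=r.state();print(s["tool_pos"],rot(s["eef_rot"])[:,2]);save(c,"w16")
E
```

```text
[0.54151823 0.0563126  0.04270419] [-0.01349839  0.00672112 -0.9998863 ]
```

View pics/w16.png

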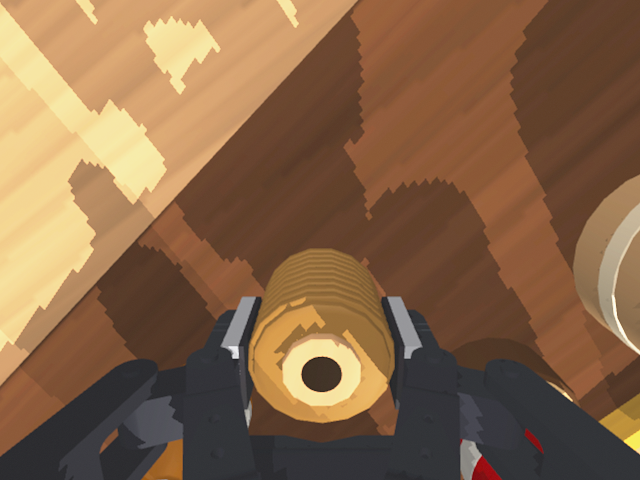

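Request:
carry_out(series=[170,0,0,-1,0,170,0,0,-2.5,0,170,0,0,-2.5,0,140,0,0,-2.5,0,110,0,0,-2.5,0])

```text
time: 27.9
tool_pos: [0.5417, 0.0564, 0.0404]
eef_rot: [-0.007, 0.303, 0.953, 0.001]
force: [-0.3, 0.2, -0.1]
gripper_width: 0.0483
```

Request:
carry_out(series=[60,0,0,0,0,20,0,0,0,0,0,0,0,0,0,0,0,0,0,0,0,0,0,5,0])

```text
time: 28.4
tool_pos: [0.5413, 0.0564, 0.0452]
eef_rot: [-0.008, 0.303, 0.953, 0.001]
force: [-0.6, 0.2, -0.9]
gripper_width: 0.0853
```

Request:
carry_out(series=[0,0,0,20,0,0,0,0,50,0,0,0,0,95,0,0,0,0,140,0,0,0,0,185,0])

```text
time: 28.9
tool_pos: [0.5406, 0.0562, 0.232]
eef_rot: [-0.008, 0.303, 0.953, 0.001]
force: [-0.1, -0.2, -0.1]
gripper_width: 0.0853
```

Request:
carry_out(series=[0,0,0,40,0,0,0,0,80,0,0,0,0,80,0,0,0,0,80,0,0,0,0,80,0])

```text
time: 29.4
tool_pos: [0.5394, 0.0564, 0.3109]
eef_rot: [-0.009, 0.303, 0.953, 0.0]
force: [-0.4, 1.0, -0.1]
gripper_width: 0.0856
```

```bash
python3 - <<'E'
from h import *
c=getcam("wrist");c=getcam("wrist");s=r.state();print(s["tool_pos"],s["force"]);save(c,"w17");save(getcam("side"),"side17")
crop(load("side17"),"s17",230,130,450,270,3)
E
```

```text
[0.53944567 0.05625226 0.31040461] [ 0.19198058 -1.62240496  0.48204877]
```

View pics/w17.png

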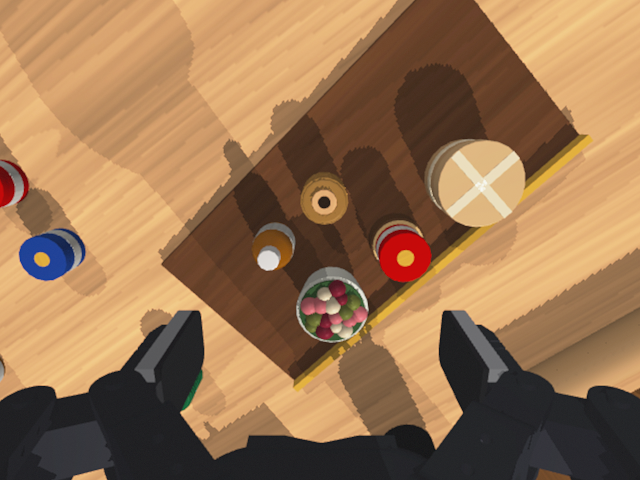

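View pics/s17.png

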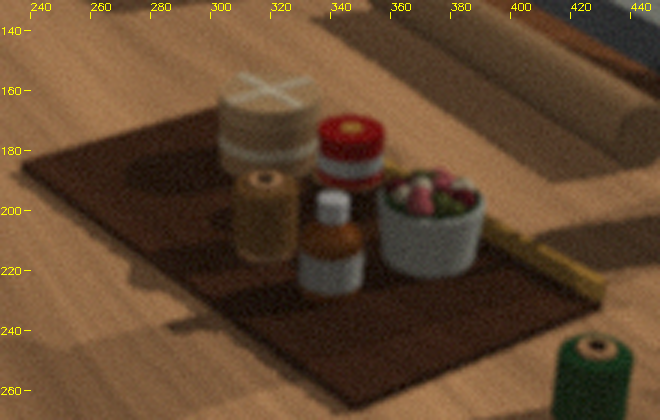

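```bash
python3 - <<'E'
from h import *
crop(load("w17"),"w17a",240,120,540,350,2)
E
```

```text
(no output)
```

View pics/w17a.png

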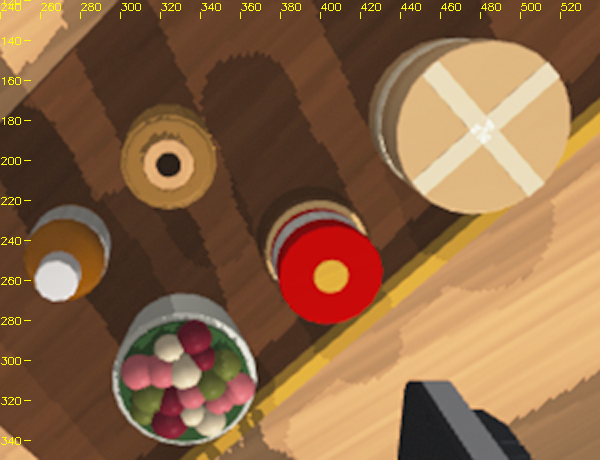

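```bash
python3 - <<'E'
from h import *
c=load("w17");s=load("side17");p=[.5754,.0843,.1586]
cs,sn=np.cos(p[2]),np.sin(p[2])
for n,u,v,z,sv in[("spool",324.2,202,.066,(318.3,189.7)),("bottle",268.5,260,.082,(340.7,195.5)),("rim",332.3,309,.0551,None),("tin",405,256,.074,(346.5,172.5)),("hat",482,185.5,.07,None)]:
    X=atz(c,u,v,z);d=X[:2]-p[:2];print(n,X.round(4),np.round([cs*d[0]+sn*d[1],-sn*d[0]+cs*d[1]],4), tri([(c,u,v),(s,*sv)])[0].round(4) if sv else "")
E
```

```text
spool [0.54   0.0581 0.066 ] [-0.0391 -0.0202] [0.5404 0.0579 0.0642]
bottle [ 0.5523 -0.0144  0.082 ] [-0.0384 -0.0938] [ 0.5527 -0.0148  0.0809]
rim [ 0.639  -0.0014  0.0551] [ 0.0493 -0.0946] 
tin [0.6258 0.0918 0.074 ] [ 0.0509 -0.0006] [0.6269 0.0915 0.0724]
hat [0.6103 0.1853 0.07  ] [0.0504 0.0942]
```

```bash
python3 - <<'E'
from h import *
t=getcam("top");save(t,"top17");a=load("top1")
d=cv2.absdiff(t["img"],a["img"])
for n,(u,v) in dict(green=(373,152),blue=(381,250),jar=(477,222)).items(): print(n,d[v-12:v+12,u-12:u+12].mean())
workorder.job_done();print(r.state()["time"])
E
```

```text
green 3.278935185185185
blue 3.9068287037037037
jar 2.2662037037037037
the job is handed in; nothing more can be done
the job is handed in; nothing more can be done
```

View pics/top17.png

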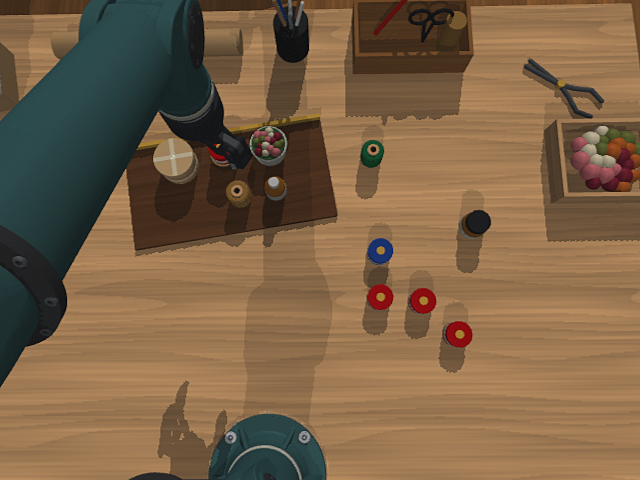

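The display board is set out as asked, in the order asked, and the job was handed in at about 30 s. The gripper was open and about 0.3 m up, touching nothing.

What the last checks showed, in board coordinates (measurement error about 1–2 mm):

| Item | Result |
|---|---|
| Log slice | (51, 0) mm when placed; the midpoint between hatbox and planter is (50, 0) |
| Red tin (the farthest of the four) | (51, −1) mm on top of the slice, off its centre by about 1 mm |
| Amber bottle | (−38, −94) mm, straight in front of the planter, about 29–30 mm clear |
| Twine spool | (−39, −20) mm, in row with the bottle within 1 mm, about 30 mm clear |

- **Left in place:** the hatbox and planter still measure at their original spots. The green spool, blue tin and black-lidded jar look unchanged in the top view.
- **Upright:** all the placed items stand upright in the side and wrist views.
- **Disagreements:** in two late views the planter's rim read 1–2 mm nearer the robot than in the first fit, which I put down to reading the rim's edge. The brass dot on the tin read up to 2 mm off the lid's outline, so I used the outline. No check failed.

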